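# Hold a locked game case in the case opener

## Task

Take the red game case out of the rack and stand it fully down in the long slot of the case opener, then let go of it. Then press the opener's sprung orange-handled lever down past its first two clicks (yellow marks) to the third (green mark), never on towards the red stop mark, and hold it there against its spring: finish while still holding the lever at the green mark, with the case standing in the slot. Leave the other cases, the blue bin and the pile of disc cases alone.

Things in the scene. Friction and masses are not known exactly. Their poses are not given: they have to be found in the camera images.
- red_case_center (a point): Centre (half-way up) of the red game case with yellow blocks on its cover: a rigid loose box 171 mm (its x) by 14 mm (its y, thickness) by 135 mm tall (its z, up), about 120 g. It stands on its long edge in any one of the rack's three slots. Taken by its thickness from above; either way round is fine in the opener
- rack: Grey fixed rack; origin at the centre of its underside, z up. Base 200 x 200 x 8 mm; three slots along its x, at y = -70, 0 and +70 mm, each 18 mm wide between walls 45 mm tall (tops 53 mm above the counter), floor at 8 mm, ends open. One case stands in each, tops 143 mm above the counter
- opener: Case opener fixed to the counter; origin on the counter, x along the slot, y left, z up. Base plate 250 x 220 x 14 mm. Slot at y = +50 mm; white housing 115 mm high at x 30..118, y -40..-8 mm; lever in the plane y = -60 mm; beyond it, at y = -90 mm, a white disc of radius 70 mm about the lever's axle with rim marks black (rest), yellow, yellow, green (third click), red (stop)
- slot (a point): Centre of the floor of the opener's slot, 14 mm above the counter; x along the slot, z up. Inside it is 185 mm long (x) and 18 mm wide (y); aluminium walls rise 45 mm above its floor, then outward flared lips to 55 mm with a mouth about 38 mm wide. The seated case's centre is 67.5 mm above this point
- lever_axle (a point): Axle of the lever, 100 mm above the counter, axes as the opener's: the lever arm, 120 mm long, points to -x and turns in the x-z plane through this point
- lever (a joint): Angle of the sprung lever, rad: 0 at rest (arm 0.6 rad above level), growing as it is pressed down; hard stop at 1.2. Clicks (a ripple of about 2 N at the handle) at 0.3, 0.6 and 0.9; the third, 0.9, is the green mark, arm 0.3 rad below level. Let go, it springs back to 0 from anywhere; pressing takes up to 5 N before the first click, 8 N before the third and 6 to 8 N to hold it there
- lever_grip (a point): Centre of the lever's orange handle, a round bar 18 mm thick and 44 mm long along the opener's y, 120 mm from the axle, free from above. It is 168 mm above the counter at rest, 65 mm at the third click. It moves and turns with the lever
- white_case_center (a point): Bystander: centre of a white game case of the same size standing in the rack
- black_case_center (a point): Bystander: centre of a black game case of the same size standing in the rack
- bin_center (a point): Bystander: centre of a loose blue open bin 100 x 160 mm, 70 mm high, with cartridges in it up to 80 mm; the point is 35 mm above the counter
- stack_center (a point): Bystander: centre of a loose pile of disc cases, 125 x 142 x 51 mm; the point is half-way up

How it is judged (in metres and radians):
On the way, in this order (a step that is already met when the one before it is completed fails the run):
1. the red case stands fully down in the opener's slot, let go (z of red_case_center in the frame of opener between 0.076 and 0.087 m and y of red_case_center in the frame of opener between 0.037 and 0.063 m and x of red_case_center in the frame of opener between -0.015 and 0.015 m and angle between red_case_center's own z axis and vertical below 0.16 rad and contact force between the fingers and anything else below 0.3 N and value of joint lever below 0.2 rad), for 0.2 s.
2. the lever is pressed past the first two clicks to the third and held there (value of joint lever between 0.8 and 1 rad), for 0.5 s.
At the end, for the whole second after the job is handed in: The robot is still pressing and holds the lever at the third click (0.9 rad, within 0.1) through the last second, and the red case stands on the floor of the opener's slot (centre within 5 mm of its seated height, 15 mm along and 13 mm across, tilted less than 0.16 rad) (all of step 2 and contact force between any of the arm, the fingers and anything else above 1 N and z of red_case_center in the frame of opener between 0.076 and 0.087 m and y of red_case_center in the frame of opener between 0.037 and 0.063 m and x of red_case_center in the frame of opener between -0.015 and 0.015 m and angle between red_case_center's own z axis and vertical below 0.16 rad); the arm keeps its last pose, push and grip.
It fails at once if the lever is pushed on past the third click towards the red stop (beyond 1.08 rad) (value of joint lever above 1.08 rad).
It fails at once if another case, the bin or the pile is moved by more than 30 mm (distance of any of white_case_center, black_case_center, bin_center, stack_center from where it was at the start of the episode above 0.03 m).
It also fails if it takes over 66 s, if anything falls off the work surface, if the arm or the gripper's body presses on something with over 40 N, if the wrist force passes 120 N, or if a joint passes its speed limit or range.

## Robot

A 7-joint arm with a two-finger parallel gripper is mounted at the origin on the work surface. World frame = base frame: x ahead of the robot, y to its left, z up, the work surface at z = 0. Lengths are in m, angles in degrees, forces in N, time in s.
With the tool pointing down it reaches from about 0.425 to 0.875 m from the base axis. Payload 9.9 kg.
Tool frame: the origin (TCP) lies on the centre line of the jaws, within the pads' length; the fingertips stand 11 mm ahead of it and the grasp point (between the pads) lies 8 mm behind it (bot.finger_overhang is the z of the fingertips in the tool frame, in m); z points along the fingers, y is the line along which they close (so a half turn about z gives the same grasp; the last joint's range is limited). The gripper opens to 85 mm and grips with 20 to 120 N. Pads are 22 mm wide; open, the fingers measure 114 mm over their backs; the gripper's body (76 mm by 85 mm) begins 54 mm behind the grasp point. The pads swing forward as they close: fully open they stand 13 mm farther back than shut.
Start: joints at [60, 32.985, 1.427, 82.34, -0.859, 64.687, -3.237], TCP at [0.287, -0.611, 0.242] pointing down, gripper open.
Joint ranges: [-157.87, 157.87], [-19.46, 123.44], [-87.15, 90], [11.01, 140.99], [-62.26, 242.26], [9.8, 113.94], [-161.44, 161.44]. Speed limits (degrees/s): [127.2, 127.2, 172.46, 172.46, 180, 180, 180].

## Interface

Orientations are given as [roll, pitch, yaw] about the fixed x, y, z axes, in that order (R = Rz(yaw) Ry(pitch) Rx(roll)).
In Python, from cell import bot gives the robot as it stands.
- The arm moves only by the tool send_rows, never from a script. Its arguments are lists of equal length, an entry for each row: "travel": the shift along the tool's x, y, z in cm, a list of three; "twist": the turn about the tool's z in rad; "grip": the finger opening in cm, from 0 to 8.54. A call has 1 to 8 rows; each row is the pose to reach, as a shift and turn from the pose commanded when the call began, along the tool's axes at that moment; what a row does not reach only later rows make up. A row lasts 1/12 s, in which the tool goes at most 41.7 mm and 7.16 degrees, less where a joint would pass 70% of its speed; a pose out of reach is approached as far as the arm can. A call with a gripper value outside its range is refused whole. The fingers move at their own pace and stop on an object; the grip force is fixed at half the most. Time passes only in rows, so rows that repeat a pose let the fingers close. It gives the time, the measured TCP pose, the force, the opening and the grip force at its end, in the units of the state.
- bot.get_state(): the state, without advancing time (a new reading comes with each control period).
- bot.grab_frame(name): name is "scene" or "side" or "wrist"; returns the picture (480x640x3 uint8, red, green, blue); there is no depth.
- bot.camera_info(name): a dict with "fx", "fy", "cx", "cy" (pixels), "k1" (the pictures are not rectified: a ray, as slopes to the right and down, at radius r is drawn at 1 + k1 r^2 times it, then the intrinsics apply), "R" (3x3) and "t" (3): a world point X has camera coordinates R X + t; the wrist camera has in their place "mount" (4x4, takes a point from camera to tool coordinates, whose origin is the TCP and whose axes are the flange's). Camera axes: x right, y down, z forward; pixel columns grow to the right and rows downward; lengths in m; the calibration is good to about 2 mm. A picture is of the moment at which its call begins: read the wrist's pose just before it. camera_info takes no time and is no camera call.
- bot.sign_off(): hands the job in; it is judged then, once.
Trained networks look in the newest picture that a camera, given by its name, has taken for a name from the list of things; names that differ only in an ending like _2 or _b are one class to them, and where a whole thing is asked for, a point or a joint stands for the part that bears it (a point fixed in the world has none). Each returns a list of dicts, best first, with "conf" (0 to 1); they miss things now and then, are a little off and sometimes report something else, mostly with a low value. They report only what shows in the picture. A call takes as long as a camera call.
- bot.look_for(camera, target): "at" ([row, column] in pixels, amid what is visible of it).
The state is a dict: "time_s": time; "joint_pos": joint angles; "qd": joint speeds; "joint_efforts": joint torques, N m; "position": TCP position; "tool_rot": TCP orientation; "contact_force": force on the tool from outside, world axes, zero at the start; "moment": the same for the moment, N m; "gripper_width": opening from 0.0 (shut) to 1.0 (fully open); "gripper_force": force on a finger pad.
Only numpy, scipy, OpenCV 4.12 (cv2) and the standard library are available. Lean on these libraries where they do the work, as an engineer would, in place of code of your own. Each camera call takes 0.05 s, during which the arm holds its last target. There are 200 camera calls.

## Working session

There is one attempt and no reset: what is moved stays moved. The work goes in short steps, Python scripts to look and compute and a tool call to move; the robot and the scene stay as the last step left them, time stands still between calls to the robot, and variables do not carry over. Pictures are saved under pics/ and viewed, at most 10 in all, crops included, and the job is handed in when it is done.

Besides the shell and the picture viewer there is one more tool, called after "Emit:" by a JSON object that holds its "method" and its "body". send_rows: Moves the arm, as the interface text tells. Its arguments: {"type":"object","properties":{"travel":{"type":"array","items":{"type":"array","items":{"type":"number"}}},"twist":{"type":"array","items":{"type":"number"}},"grip":{"type":"array","items":{"type":"number"}}},"required":["travel","twist","grip"]}

```bash
ls; mkdir -p pics; python3 - <<'E'
from cell import bot
import cv2,numpy as np
s=bot.get_state();print({k:np.round(v,3).tolist() for k,v in s.items()})
for c in ("scene","side"):
    im=bot.grab_frame(c);cv2.imwrite(f"pics/{c}0.png",im[:,:,::-1])
    i=bot.camera_info(c);print(c,i)
    for t in ("red_case_center","rack","opener","slot","lever_axle","lever_grip","white_case_center","black_case_center","bin_center","stack_center"):
        print(t,[(np.round(d["at"],1).tolist(),round(d["conf"],2)) for d in bot.look_for(c,t)][:2])
print(bot.camera_info("wrist"))
E
```

```text
pics
{'time_s': 0.0, 'joint_pos': [59.999, 33.03, 1.422, 82.387, -0.857, 64.687, -3.238], 'qd': [-0.037, 0.03, -0.056, 0.008, -0.039, 0.022, -0.039], 'joint_efforts': [0.0, -76.574, 2.25, -28.596, 0.015, 0.013, -0.0], 'position': [0.287, -0.61, 0.241], 'tool_rot': [-179.906, 0.006, 25.204], 'contact_force': [-0.708, 0.993, 0.653], 'moment': [0.04, -0.016, -0.031], 'gripper_force': 0.0, 'gripper_width': 0.996}
scene {'fx': 503.48499708402926, 'fy': 503.48499708402926, 'cx': 318.78985504291666, 'cy': 236.4576244590597, 'k1': -0.07996886824413066, 'R': array([[-0.3265359 ,  0.94517522, -0.00425474],
       [ 0.72614975,  0.24798108, -0.64125808],
       [-0.60504615, -0.21248336, -0.76731348]]), 't': array([ 0.23257205, -0.37950449,  1.60795397])}
red_case_center [([234.0, 416.6], 0.6)]
rack [([258.5, 418.2], 0.55)]
opener [([210.5, 226.1], 0.84)]
slot [([211.1, 226.1], 0.9)]
lever_axle [([206.0, 225.0], 0.59)]
lever_grip [([170.5, 211.7], 0.66)]
white_case_center [([243.9, 449.3], 0.72)]
black_case_center [([222.2, 391.6], 0.71), ([174.6, 211.3], 0.62)]
bin_center [([325.1, 377.9], 0.6
[... 593 characters left out ...]
lever_grip [([168.7, 413.8], 0.75)]
white_case_center [([346.6, 316.6], 0.89)]
black_case_center [([289.7, 366.0], 0.6), ([171.0, 408.8], 0.22)]
bin_center [([303.8, 223.9], 0.94)]
stack_center [([231.5, 264.8], 0.8)]
{'fx': 359.8467736305664, 'fy': 359.8467736305664, 'cx': 315.94677017916473, 'cy': 239.21131739913147, 'k1': -0.059688615163172136, 'mount': array([[ 7.94088647e-05, -9.63483115e-01, -2.67769080e-01,
         6.83634308e-02],
       [ 9.99999991e-01,  4.71783181e-05,  1.26800865e-04,
         4.61358148e-04],
       [-1.09537598e-04, -2.67769088e-01,  9.63483110e-01,
        -1.31782159e-01],
       [ 0.00000000e+00,  0.00000000e+00,  0.00000000e+00,
         1.00000000e+00]])}
```

View pics/scene0.png

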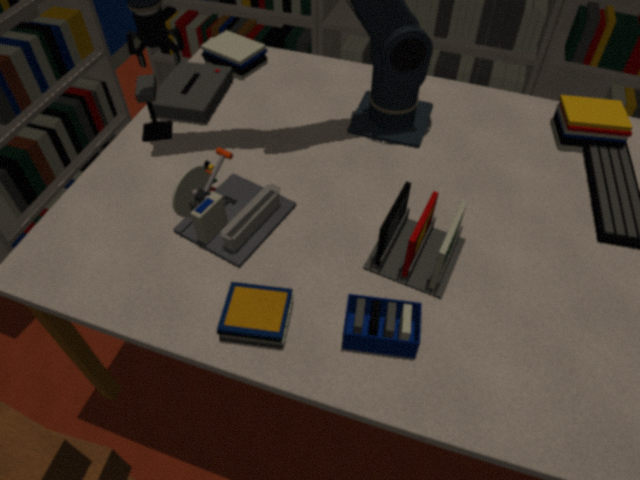

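View pics/side0.png

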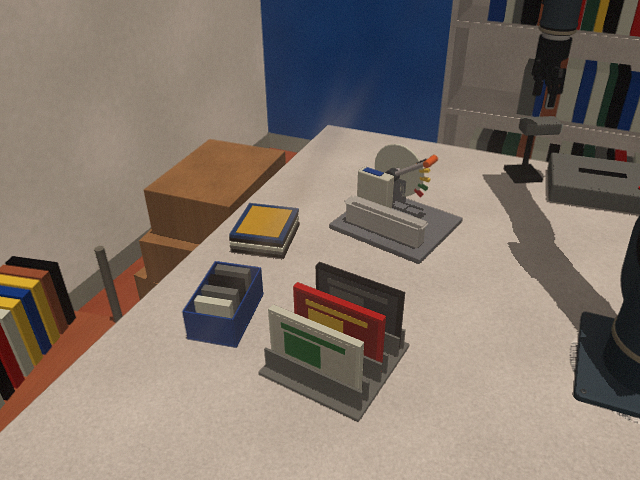

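The red case is in the middle rack slot (scene ~(420,235), side ~(340,320)). The opener's lever (orange handle at scene (223,153)) points towards the robot. Next I'll fit both poses from the base corners.

```bash
cat > h.py <<'E'
import numpy as np,cv2
from cell import bot
from scipy.optimize import least_squares
from scipy.spatial.transform import Rotation as Ro
def proj(P,c,st=None):
    i=bot.camera_info(c);P=np.atleast_2d(P)
    if c=="wrist":
        T=np.eye(4);T[:3,:3]=Ro.from_euler('xyz',st["tool_rot"],degrees=True).as_matrix();T[:3,3]=st["position"]
        M=np.linalg.inv(T@i["mount"]);R,t=M[:3,:3],M[:3,3]
    else: R,t=i["R"],i["t"]
    q=P@R.T+t;s=q[:,:2]/q[:,2:];s=s*(1+i["k1"]*(s**2).sum(1,keepdims=True))
    return s*[i["fx"],i["fy"]]+[i["cx"],i["cy"]]   # col,row
def W(p,L): # pose x,y,yaw(rad), local pts
    L=np.atleast_2d(L);c,s=np.cos(p[2]),np.sin(p[2])
    return np.c_[p[0]+c*L[:,0]-s*L[:,1],p[1]+s*L[:,0]+c*L[:,1],L[:,2]]
def fit(obs,p0): # obs: cam->(local,pix[,st])
    f=lambda p:np.concatenate([(proj(W(p,o[0]),c,*o[2:])-o[1]).ravel() for c,o in obs.items()])
    return least_squares(f,p0,loss='soft_l1')
E
python3 - <<'E'
from h import *
b=lambda x,y,z,l:np.array([[x*i,y*j,z] for i,j in l])
op={"scene":(np.vstack([b(.125,.11,.014,[(1,1),(-1,1),(1,-1)]),[[-.099,-.06,.168]]]),[(238,264),(296,203),(176,229),(223,154)]),
"side":(np.vstack([b(.125,.11,.014,[(1,1),(-1,1),(-1,-1)]),[[-.099,-.06,.168]]]),[(331,222),(418,257),(462,217),(431,160)])}
C=b(.0855,.007,.143,[(1,1),(-1,1)])
rk={"scene":(b(.1,.1,.008,[(1,1),(-1,1),(1,-1)]),[(441,293),(464,243),(366,265)]),
"side":(np.vstack([b(.1,.1,.008,[(1,1),(-1,1),(-1,-1)]),C]),[(260,372),(359,413),(408,344),(294,286),(384,321)])}
for n,o,p0 in (("opener",op,[.6,-.2,0]),("rack",rk,[.6,.2,0])):
    r=fit(o,p0);print(n,np.round(r.x,4),np.degrees(r.x[2]).round(1));print(r.fun.reshape(-1,2).round(1).tolist())
E
```

```text
opener [ 0.5578 -0.2899 -0.2286] -13.1
[[-0.6, 1.7], [-1.0, -0.8], [-5.6, 0.3], [8.6, -12.8], [-3.7, 0.8], [0.4, 1.5], [-0.8, -0.9], [19.0, 4.7]]
rack [ 0.5146  0.1869 -0.1387] -7.9
[[0.2, 3.0], [1.7, -6.0], [-3.4, -0.0], [-0.3, -0.3], [1.4, 7.0], [3.8, -0.2], [-0.6, -0.4], [-1.2, -0.7]]
```

```bash
cat >> h.py <<'E'
def goto(p,yaw):
    "travel (cm, tool axes) and twist (rad) from the present pose to world p, tool yaw (deg)"
    s=bot.get_state();R=Ro.from_euler('xyz',s["tool_rot"],degrees=True).as_matrix()
    print("travel",np.round(100*R.T@(np.array(p)-s["position"]),2).tolist(),"twist",round(-np.radians(yaw-s["tool_rot"][2]),3),"pos",np.round(s["position"],4).tolist(),"rot",np.round(s["tool_rot"],2).tolist(),"F",np.round(s["contact_force"],1).tolist())
E
python3 -c "
from h import *
goto([.53,-.30,.34],-13)"
```

```text
travel [35.18, -17.79, -9.77] twist 0.667 pos [0.2874, -0.6108, 0.2423] rot [-180.0, 0.0, 25.2] F [0.3, 0.2, -0.6]
```

Emit:
{"method": "send_rows", "body": {"travel": [[0,0,-4],[3,-1.5,-7],[6.5,-3.3,-9.8],[10,-5,-9.8],[13.5,-7,-9.8],[17,-9,-9.8],[20.5,-10.5,-9.8],[24,-12.3,-9.8]], "twist": [0.08,0.16,0.25,0.33,0.42,0.5,0.59,0.667], "grip": [8.5,8.5,8.5,8.5,8.5,8.5,8.5,8.5]}}

```text
time_s: 1.77
position: [0.4535, -0.3954, 0.3406]
tool_rot: [-180.0, -0.0, -13.3]
contact_force: [1.0, -1.3, -0.7]
gripper_width: 0.993
gripper_force: 0.0
```

```bash
python3 -c "
from h import *
goto([.53,-.30,.34],-13)"
```

```text
travel [5.26, -11.04, 0.07] twist -0.004 pos [0.4535, -0.3954, 0.3406] rot [-180.0, -0.05, -13.26] F [1.0, -1.3, -0.7]
```

Emit:
{"method": "send_rows", "body": {"travel": [[1.7,-3.5,0],[3.5,-7,0],[5.3,-11,0],[5.3,-11,0]], "twist": [0,0,0,0], "grip": [8.5,8.5,8.5,8.5]}}

```text
time_s: 2.1
position: [0.5345, -0.2931, 0.3399]
tool_rot: [-179.7, -0.1, -12.4]
contact_force: [1.1, 1.7, -1.0]
gripper_width: 0.992
gripper_force: 0.0
```

```bash
python3 - <<'E'
from h import *
import json
s=bot.get_state();im=bot.grab_frame("wrist");cv2.imwrite("pics/w1.png",im[:,:,::-1])
json.dump({k:np.array(s[k]).tolist() for k in ("position","tool_rot")},open("s1.json","w"))
p=[.5578,-.2899,-.2286]
print(proj(W(p,[[.125,.11,.014],[-.125,.11,.014],[-.125,-.11,.014],[.125,-.11,.014],[-.0925,.05,.014]]),"wrist",s).round(0).tolist())
E
```

```text
[[219.0, 72.0], [229.0, 270.0], [391.0, 272.0], [405.0, 74.0], [273.0, 248.0]]
```

View pics/w1.png

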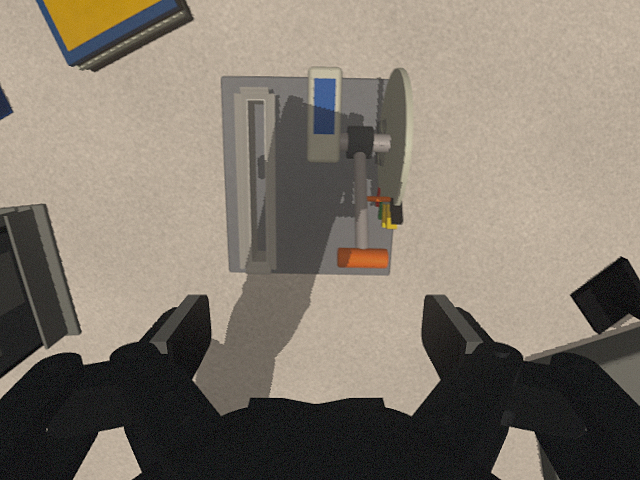

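The view from above shows the opener base corners at (222,77), (230,271) and (390,273), the handle at (363,258), and the slot running along column ~256.

```bash
python3 - <<'E'
from h import *
import json
s=json.load(open("s1.json"))
L=[[.125,.11,.014],[-.125,.11,.014],[-.125,-.11,.014]]
r=fit({"wrist":(L,[(222,77),(230,271),(390,273)],s)},[.5578,-.2899,-.2286]);p=r.x
print(p.round(4),np.degrees(p[2]).round(2),r.fun.round(1))
print("slot ctr",W(p,[[0,.05,.014]]).round(4))
print("slot mouth x=0 & ends",proj(W(p,[[0,.031,.069],[0,.069,.069],[.0925,.05,.059],[-.0925,.05,.059],[0,.041,.014],[0,.059,.014]]),"wrist",s).round(0).tolist())
for hx in (-.1,-.08,-.06,-.04): print(hx,proj(W(p,[[hx,-.06,.168]]),"wrist",s).round(0).tolist())
goto([.5146,.185,.33],-7.9)
E
```

```text
[ 0.5545 -0.2907 -0.2337] -13.39 [-0.7 -3.2 -0.2  0.6  1.5  1.6]
slot ctr [[ 0.5661 -0.242   0.014 ]]
slot mouth x=0 & ends [[284.0, 185.0], [250.0, 185.0], [267.0, 99.0], [269.0, 260.0], [280.0, 180.0], [265.0, 180.0]]
-0.1 [[372.0, 308.0]]
-0.08 [[374.0, 288.0]]
-0.06 [[375.0, 268.0]]
-0.04 [[377.0, 246.0]]
travel [-12.15, -46.61, 1.12] twist -0.08 pos [0.5322, -0.2964, 0.3399] rot [-179.83, -0.03, -12.51] F [0.6, -0.1, 1.1]
```

```bash
python3 -c "
import cv2;im=cv2.imread('pics/w1.png')[60:285,205:425];im=cv2.convertScaleAbs(im,alpha=1.6,beta=10)
cv2.imwrite('pics/w1c.png',cv2.resize(im,None,fx=2.65,fy=2.65,interpolation=cv2.INTER_CUBIC))"
```

```text
(no output)
```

View pics/w1c.png

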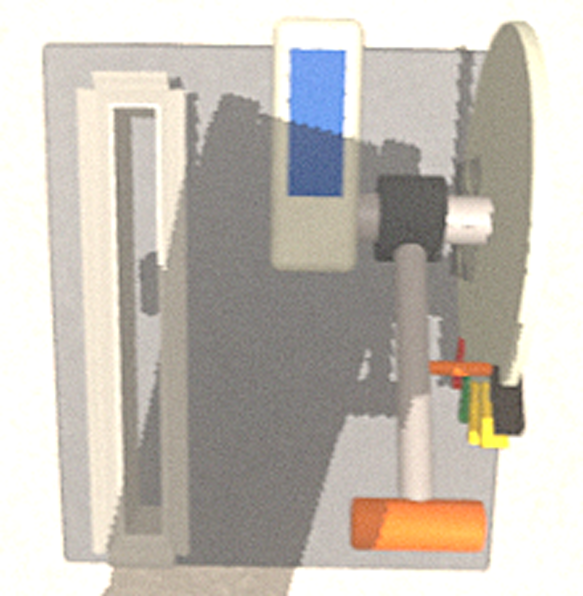

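The slot lips run from crop (133,90) to (140,553), which centres them at original (256,181). The plate isn't centred on the origin, so I'll refit using the slot, housing and handle.

```bash
python3 - <<'E'
from h import *
import json
s=json.load(open("s1.json"))
px=lambda l:np.array(l)/2.65+[205,60]
L=np.array([[.0975,.05,.069],[-.0975,.05,.069],[.118,-.008,.115],[.03,-.008,.115],[.118,-.04,.115],[.03,-.04,.115]])
o=px([(133,90),(140,553),(273,20),(272,268),(364,20),(358,268)])
hd=px([(418,524),(412,218)])
def f(q):
    P=np.vstack([L,[[q[3]-.099,-.06,.168],[q[3],-.06,.105]]])
    return (proj(W(q,P),"wrist",s)-np.vstack([o,hd])).ravel()
r=least_squares(f,[.5545,-.29,-.23,.03],loss='soft_l1');p=r.x
print(p.round(4),np.degrees(p[2]).round(2));print(r.fun.reshape(-1,2).round(1).tolist())
print("slot",W(p,[[0,.05,.014]]).round(4),"grip",W(p,[[p[3]-.099,-.06,.168]]).round(4))
# plate corners in local
for c,pts in (("scene",[(238,264),(296,203),(176,229)]),("side",[(331,222),(418,257),(462,217)])):
    print(c,proj(W(p,[[0,.05,.069],[p[3]-.099,-.06,.168]]),c).round(0).tolist())
E
```

```text
[ 0.5554 -0.2789 -0.2345  0.0501] -13.43
[[-0.8, 0.4], [0.4, -0.3], [0.4, -1.9], [-0.5, 1.4], [0.8, -1.1], [-0.1, 2.0], [0.1, -0.1], [-0.2, 0.1]]
slot [[ 0.567  -0.2303  0.014 ]] grip [[ 0.494  -0.3259  0.168 ]]
scene [[251.0, 209.0], [224.0, 153.0]]
side [[385.0, 211.0], [430.0, 161.0]]
```

Emit:
{"method": "send_rows", "body": {"travel": [[-1,-4,0],[-2,-8,0],[-3,-12,0],[-4,-16,0],[-5,-20,0],[-6,-24,0],[-7,-28,0],[-8,-32,0]], "twist": [0,0,0,0,-0.02,-0.04,-0.06,-0.08], "grip": [8.5,8.5,8.5,8.5,8.5,8.5,8.5,8.5]}}

```text
time_s: 2.82
position: [0.5223, 0.0287, 0.3407]
tool_rot: [180.0, -0.0, -8.4]
contact_force: [1.1, 0.3, -0.4]
gripper_width: 0.997
gripper_force: 0.0
```

Emit:
{"method": "send_rows", "body": {"travel": [[-2,-4,0],[-3,-8,0],[-4,-12,0],[-4,-14,0],[-4,-14,0],[-4,-14,0]], "twist": [0,0,0,0,0,0], "grip": [8.5,8.5,8.5,8.5,8.5,8.5]}}

```text
time_s: 3.32
position: [0.5037, 0.1727, 0.3402]
tool_rot: [180.0, 0.0, -8.3]
contact_force: [-0.2, -0.5, -0.6]
gripper_width: 0.994
gripper_force: 0.0
```

```bash
python3 - <<'E'
from h import *
import json
s=bot.get_state();im=bot.grab_frame("wrist")
im=cv2.convertScaleAbs(im,alpha=1.5,beta=10);cv2.imwrite("pics/w2.png",im[:,:,::-1])
json.dump({k:np.array(s[k]).tolist() for k in ("position","tool_rot")},open("s2.json","w"))
goto([.5146,.185,.33],-7.9)
E
```

```text
travel [0.85, -1.53, 1.02] twist -0.01 pos [0.5039, 0.1711, 0.3402] rot [179.95, -0.01, -8.46] F [0.9, -0.1, 0.8]
```

View pics/w2.png

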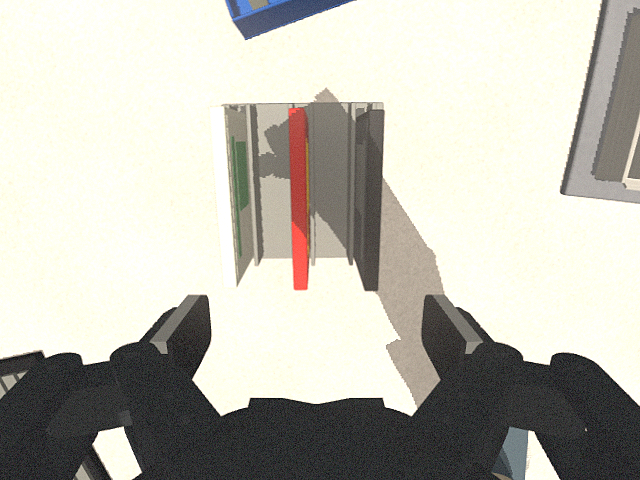

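The red case's top edge runs from (297,108) to (300,290), between the white case on the left and the black one on the right.

```bash
python3 - <<'E'
from h import *
import json
s=json.load(open("s2.json"))
L=[[.0855,.007,.143],[.0855,-.007,.143],[-.0855,.007,.143],[-.0855,-.007,.143]]
r=fit({"wrist":(L,[(289,108),(305,108.5),(293,290),(307.5,290)],s)},[.5146,.185,-.14]);p=r.x
print(p.round(4),np.degrees(p[2]).round(2),r.fun.round(1))
goto([p[0],p[1],.20],np.degrees(p[2]))
E
```

```text
[ 0.5158  0.1869 -0.1398] -8.01 [-0.1 -0.1  0.1 -0.7  0.2  0.5 -0.2  0.5]
travel [0.95, -1.75, 14.02] twist -0.008 pos [0.5039, 0.1711, 0.3402] rot [179.95, -0.01, -8.46] F [0.9, -0.1, 0.8]
```

Emit:
{"method": "send_rows", "body": {"travel": [[0.5,-0.9,3],[0.95,-1.75,6],[0.95,-1.75,9],[0.95,-1.75,12],[0.95,-1.75,14],[0.95,-1.75,14],[0.95,-1.75,14]], "twist": [-0.008,-0.008,-0.008,-0.008,-0.008,-0.008,-0.008], "grip": [4,4,4,4,4,4,4]}}

```text
time_s: 3.95
position: [0.5158, 0.1861, 0.2002]
tool_rot: [179.9, 0.1, -8.1]
contact_force: [-0.5, -0.2, -0.0]
gripper_width: 0.465
gripper_force: 0.0
```

```bash
python3 - <<'E'
from h import *
s=bot.get_state();im=bot.grab_frame("wrist")
im=cv2.convertScaleAbs(im,alpha=1.5,beta=10);cv2.imwrite("pics/w3.png",im[:,:,::-1])
goto([.5158,.1869,.113],-8)
print(s["gripper_width"])
p=[.5158,.1869,-.1398]
print(proj(W(p,[[.0855,.007,.143],[.0855,-.007,.143],[-.03,.007,.143],[-.03,-.007,.143]]),"wrist",s).round(0).tolist())
E
```

```text
travel [-0.08, -0.0, 8.83] twist -0.002 pos [0.5165, 0.1868, 0.2013] rot [180.0, -0.05, -8.09] F [0.0, 0.2, 1.2]
0.4650629536429684
[[300.0, 105.0], [328.0, 105.0], [302.0, 316.0], [326.0, 316.0]]
```

View pics/w3.png

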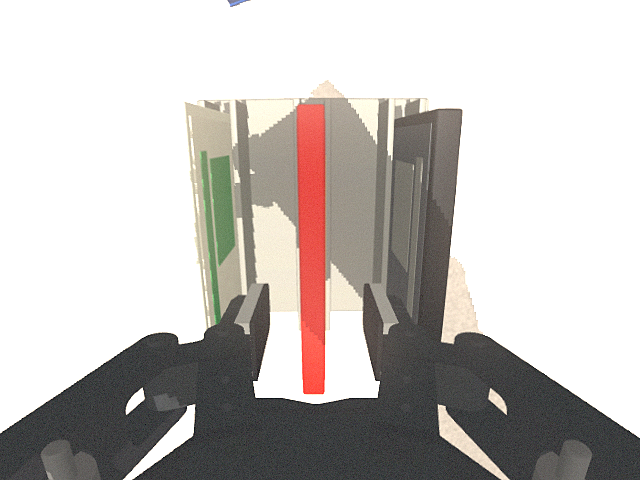

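Red lies centred between the fingers (cols 298–325), with clear gaps to white and black. Descending and gripping.

Emit:
{"method": "send_rows", "body": {"travel": [[0,-0.1,3],[0,-0.1,6],[0,-0.1,8.8],[0,-0.1,8.8],[0,-0.1,8.8],[0,-0.1,8.8],[0,-0.1,8.8],[0,-0.1,8.8]], "twist": [0,0,0,0,0,0,0,0], "grip": [4,4,4,4,1,0.5,0.5,0.5]}}

```text
time_s: 4.67
position: [0.5174, 0.1893, 0.1147]
tool_rot: [-179.9, -0.2, -8.0]
contact_force: [0.1, -0.3, 8.2]
gripper_width: 0.161
gripper_force: 59.7
```

Emit:
{"method": "send_rows", "body": {"travel": [[0,0,0],[0,0,0],[0,0,0],[0,0,-1],[0,0,-2],[0,0,-3],[0,0,-3]], "twist": [0,0,0,0,0,0,0], "grip": [0.5,0.5,0.5,0.5,0.5,0.5,0.5]}}

```text
time_s: 5.25
position: [0.517, 0.1895, 0.1452]
tool_rot: [-179.9, -0.2, -8.0]
contact_force: [-0.3, -0.8, -1.0]
gripper_width: 0.156
gripper_force: 58.4
```

Emit:
{"method": "send_rows", "body": {"travel": [[0,0,-3],[0,0,-6],[0,0,-9],[0,0,-12],[0,3,-13],[0,6,-13],[0,9.5,-13],[0,13,-13]], "twist": [0,0,0,0,0,0,0,0], "grip": [0.5,0.5,0.5,0.5,0.5,0.5,0.5,0.5]}}

```text
time_s: 5.92
position: [0.4973, 0.0593, 0.2729]
tool_rot: [-180.0, -0.1, -7.9]
contact_force: [0.2, -1.4, -1.2]
gripper_width: 0.155
gripper_force: 59.0
```

```bash
python3 -c "
from h import *
goto([.567,-.2303,.27],-13.4);print(bot.get_state()['gripper_width'])"
```

```text
travel [10.89, 27.73, 0.29] twist 0.096 pos [0.4973, 0.0593, 0.2729] rot [-179.98, -0.05, -7.9] F [0.2, -1.4, -1.2]
0.15516864793322016
```

Emit:
{"method": "send_rows", "body": {"travel": [[1.5,3.5,0],[3,7,0],[4.5,10.5,0],[6,14,0],[7.5,17.5,0],[9,21,0],[10,24.5,0],[10.9,27.7,0]], "twist": [0.01,0.02,0.04,0.06,0.08,0.096,0.096,0.096], "grip": [0.5,0.5,0.5,0.5,0.5,0.5,0.5,0.5]}}

```text
time_s: 6.58
position: [0.5672, -0.2315, 0.2724]
tool_rot: [180.0, -0.0, -13.5]
contact_force: [1.3, 0.7, -1.8]
gripper_width: 0.156
gripper_force: 59.0
```

Emit:
{"method": "send_rows", "body": {"travel": [[0,0,1],[0,0,2],[0,0,2.5],[0,0,2.5]], "twist": [0,0,0,0], "grip": [0.5,0.5,0.5,0.5]}}

```text
time_s: 6.92
position: [0.5666, -0.2272, 0.2457]
tool_rot: [-179.9, 0.2, -13.4]
contact_force: [-0.0, -0.1, -0.8]
gripper_width: 0.153
gripper_force: 59.1
```

```bash
python3 - <<'E'
from h import *
goto([.567,-.2303,.20],-13.4)
ims=[]
w=bot.grab_frame("wrist");s=bot.get_state()
a=cv2.resize(bot.grab_frame("side")[110:280,310:480],(400,400),interpolation=cv2.INTER_CUBIC)
cv2.imwrite("pics/c4.png",cv2.convertScaleAbs(np.hstack([w[:400,120:520],a]),alpha=1.5,beta=10)[:,:,::-1])
p=[.5554,-.2789,-.2345]
print("lip mid ends, wrist",proj(W(p,[[.0975,.05,.069],[.0975,.031,.069],[.0975,.069,.069]]),"wrist",s).round(1).tolist())
E
```

```text
travel [0.12, 0.3, 4.57] twist 0.001 pos [0.5666, -0.2272, 0.2457] rot [-179.93, 0.17, -13.36] F [-0.0, -0.1, -0.8]
lip mid ends, wrist [[319.8, 101.9], [343.2, 102.0], [296.5, 101.9]]
```

View pics/c4.png

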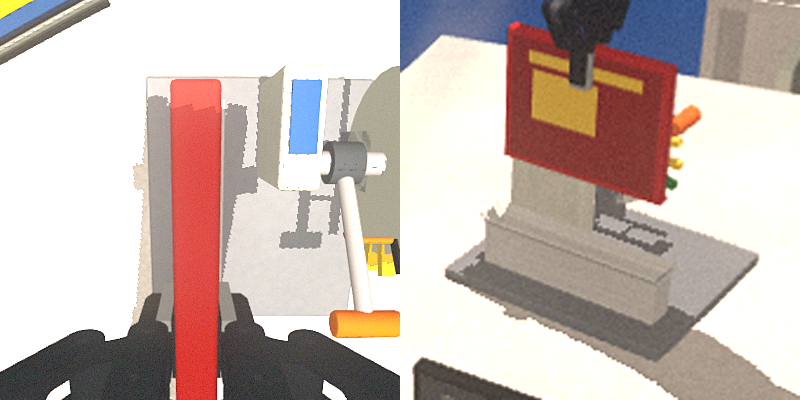

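The case is over the slot and roughly aligned: case mid col ~316 against a predicted lip centre of 320. I'll correct by 3 mm and lower it.

Emit:
{"method": "send_rows", "body": {"travel": [[0.1,0.3,2],[0.1,0.3,4],[0.1,0.3,6],[0.1,0.3,7],[0.1,0.3,8],[0.1,0.3,8]], "twist": [0,0,0,0,0,0], "grip": [0.5,0.5,0.5,0.5,0.5,0.5]}}

```text
time_s: 7.52
position: [0.5677, -0.2316, 0.1666]
tool_rot: [-180.0, 0.0, -13.4]
contact_force: [-0.1, -0.4, -2.1]
gripper_width: 0.155
gripper_force: 59.1
```

```bash
python3 - <<'E'
from h import *
goto([.567,-.2303,.121],-13.4)
w=bot.grab_frame("wrist");a=cv2.resize(bot.grab_frame("side")[110:280,310:480],(400,400),interpolation=cv2.INTER_CUBIC)
cv2.imwrite("pics/c5.png",np.hstack([w[:400,120:520],a])[:,:,::-1])
E
```

```text
travel [-0.09, -0.11, 4.56] twist -0.0 pos [0.5677, -0.2316, 0.1666] rot [-179.98, 0.04, -13.42] F [-0.1, -0.4, -2.1]
```

View pics/c5.png

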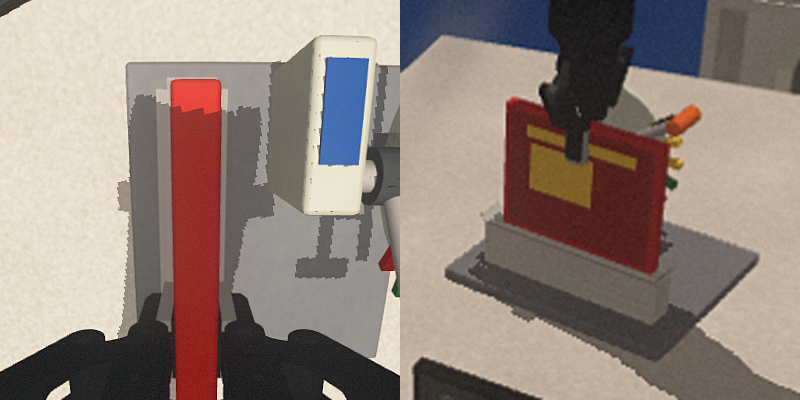

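The case sits inside the flare, about 2 mm off towards the housing (lip mid col 192, case mid 196). I'll correct that and lower slowly.

Emit:
{"method": "send_rows", "body": {"travel": [[-0.1,-0.2,0.5],[-0.1,-0.2,1],[-0.1,-0.2,1.7],[-0.1,-0.2,2.4],[-0.1,-0.2,2.4]], "twist": [0,0,0,0,0], "grip": [0.5,0.5,0.5,0.5,0.5]}}

```text
time_s: 8.03
position: [0.573, -0.2323, 0.1534]
tool_rot: [179.9, -1.1, -13.5]
contact_force: [-9.8, 4.9, 67.8]
gripper_width: 0.156
gripper_force: 68.8
```

Emit:
{"method": "send_rows", "body": {"travel": [[0,0,-1.2],[0,0,-2.6],[0,0,-2.6],[0,0,-2.6]], "twist": [0,0,0,0], "grip": [0.5,0.5,0.5,0.5]}}

```text
time_s: 8.37
position: [0.5676, -0.2303, 0.1701]
tool_rot: [180.0, -0.1, -13.5]
contact_force: [-0.3, 0.2, -1.8]
gripper_width: 0.159
gripper_force: 59.2
```

```bash
python3 - <<'E'
from h import *
goto([.567,-.2303,.121],-13.4)
s=bot.get_state()
w=bot.grab_frame("wrist");sc=bot.grab_frame("scene")[160:280,160:310]
a=cv2.resize(bot.grab_frame("side")[130:270,320:460],(400,400),interpolation=cv2.INTER_CUBIC)
cv2.imwrite("pics/c6.png",cv2.convertScaleAbs(np.hstack([cv2.resize(w[50:250,220:420],(400,400),interpolation=cv2.INTER_CUBIC),a]),alpha=1.3)[:,:,::-1])
p=[.5554,-.2789,-.2345]
print("wrist far lip/floor",proj(W(p,[[.0975,.05,.069],[.0925,.05,.059],[.0855,.05,.195]]),"wrist",s).round(1).tolist())
E
```

```text
travel [-0.07, 0.02, 4.91] twist -0.001 pos [0.5676, -0.2303, 0.1701] rot [179.99, -0.13, -13.47] F [-0.3, 0.2, -1.8]
wrist far lip/floor [[316.0, 92.2], [316.0, 102.5], [316.5, 78.9]]
```

View pics/c6.png

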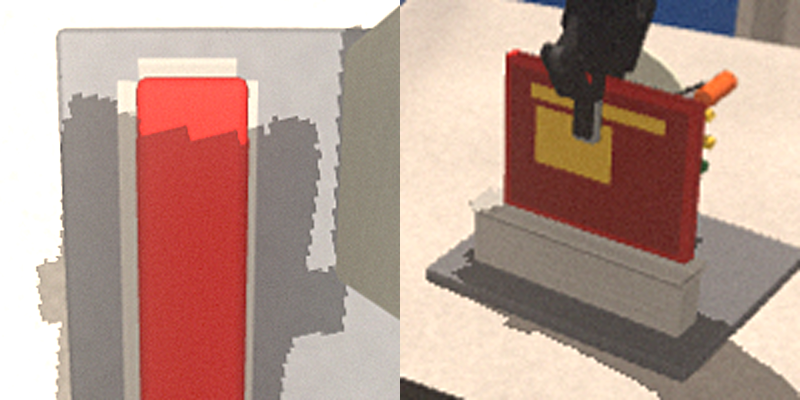

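The case was blocked at the slot throat (about 68 N) and slipped roughly 10 mm up in the grip. The visible lip is about 1–2 mm off centre and slightly rotated, so I'll measure it from pixel edges.

```bash
cat >> h.py <<'E'
def unproj(px,z,st):
    i=bot.camera_info("wrist");px=np.atleast_2d(px).astype(float)
    K=np.array([[i["fx"],0,i["cx"]],[0,i["fy"],i["cy"]],[0,0,1]])
    n=cv2.undistortPoints(px[:,None],K,np.array([i["k1"],0,0,0]))[:,0]
    T=np.eye(4);T[:3,:3]=Ro.from_euler('xyz',st["tool_rot"],degrees=True).as_matrix();T[:3,3]=st["position"]
    M=T@i["mount"];d=np.c_[n,np.ones(len(n))]@M[:3,:3].T
    return M[:3,3]+d*((z-M[2,3])/d[:,2])[:,None]
E
python3 - <<'E'
from h import *
s=bot.get_state();w=bot.grab_frame("wrist");np.save("w7.npy",w)
g=cv2.GaussianBlur(w,(3,9),0).astype(int)
for r in (95,110,130,150,170,190,210,230): print(r,"L",g[r,268:292,1].tolist(),"R",g[r,338:356,1].tolist())
red=(g[:,:,0]>2.2*g[:,:,1])
for r in (100,150,200,250): c=np.where(red[r,250:400])[0]+250;print(r,c.min(),c.max())
c=np.where(red[:,316])[0];print(c.min(),c.max(),s["position"],s["tool_rot"])
E
```

```text
95 L [123, 137, 143, 139, 131, 128, 128, 124, 128, 148, 172, 188, 192, 190, 188, 188, 189, 190, 190, 161, 102, 66, 64, 69] R [71, 69, 66, 63, 57, 78, 137, 180, 190, 192, 189, 174, 158, 152, 153, 153, 153, 153]
110 L [105, 105, 105, 104, 104, 104, 104, 104, 102, 102, 113, 128, 134, 133, 132, 131, 131, 132, 131, 115, 83, 61, 59, 63] R [57, 59, 60, 58, 51, 72, 131, 164, 166, 164, 152, 130, 116, 119, 134, 143, 136, 116]
130 L [103, 103, 103, 103, 103, 103, 102, 102, 102, 101, 107, 119, 129, 131, 130, 129, 130, 131, 128, 107, 71, 52, 51, 53] R [49, 47, 46, 45, 43, 54, 89, 120, 128, 128, 119, 105, 96, 95, 96, 97, 98, 98]
150 L [103, 103, 103, 104, 103, 103, 103, 102, 102, 101, 103, 113, 125, 129, 128, 128, 128, 129, 128, 117, 87, 55, 47, 49] R [45, 45, 42, 40, 39, 57, 100, 126, 128, 123, 111, 99, 94, 93, 94, 95, 95, 95]
170 L [103, 103, 103, 102, 101, 101, 101, 101, 100, 99, 99, 104, 117, 126, 129, 127, 127, 127, 129, 126, 97, 58, 45, 48] R [44, 43, 41, 38, 43, 70, 107, 126, 126, 118, 103, 93, 91, 92, 93, 94, 93, 94]
190 L [102, 102, 102, 102, 101, 101, 100, 100, 100, 99, 98, 100, 110, 122, 127, 127, 127, 127, 128, 126, 106, 72, 49, 46] R [43, 41, 40, 36, 48, 84, 116, 126, 123, 111, 99, 94, 93, 93, 93, 93, 93, 93]
210 L [100, 100, 100, 99, 99, 99, 99, 98, 98, 99, 99, 98, 104, 118, 127, 127, 126, 126, 126, 126, 115, 83, 50, 43] R [42, 42, 40, 39, 58, 97, 124, 128, 121, 107, 95, 93, 94, 94, 94, 95, 95, 94]
230 L [100, 100, 99, 100, 100, 99, 98, 99, 100, 99, 98, 97, 99, 109, 122, 127, 126, 125, 125, 127, 123, 96, 59, 44] R [41, 42, 40, 44, 70, 106, 125, 125, 113, 99, 93, 92, 92, 93, 93, 94, 93, 93]
100 289 343
150 289 342
200 290 342
250 291 341
90 403 [ 0.56664584 -0.22990978  0.1683183 ] [-1.79990076e+02  7.72864588e-02 -1.34701947e+01]
```

```bash
python3 - <<'E'
from h import *
s=bot.get_state();p=[.5554,-.2789,-.2345]
a=bot.grab_frame("side");np.save("s7.npy",a)
g=cv2.GaussianBlur(a,(3,3),0).astype(int)
m=((g[:,:,0]>1.9*g[:,:,2])&(g[:,:,0]>50)).astype(np.uint8);m[:, :330]=0;m[:,440:]=0;m[:130]=0;m[240:]=0
m=cv2.morphologyEx(m,cv2.MORPH_CLOSE,np.ones((9,9)))
cn=max(cv2.findContours(m,0,2)[0],key=cv2.contourArea)
print(cv2.approxPolyDP(cn,3,True)[:,0].tolist())
u=unproj([(316,89.5)],.2085,s)-[p[0],p[1],0];c,n=np.cos(p[2]),np.sin(p[2])
print("far end local",c*u[0,0]+n*u[0,1],-n*u[0,0]+c*u[0,1])
pred=lambda x,y,z,th:proj(W(p,[[x+i*np.cos(th)+k*np.sin(th),y,z-i*np.sin(th)+k*np.cos(th)] for i,k in((.0855,.0675),(-.0855,.0675),(-.0855,-.0675),(.0855,-.0675))]),"side")
o=np.array([(505,52),(698,97),(690,262),(503,205)],float)-[400,0];o=o/2.857+[320,130]
r=least_squares(lambda q:(pred(q[0],.057,q[1],q[2])-o).ravel(),[0,.14,0])
print("crop fit x,z,pitch",r.x.round(4),r.fun.reshape(-1,2).round(1).tolist(),o.round(1).tolist())
E
```

```text
[[359, 148], [357, 200], [420, 221], [429, 166], [437, 157], [432, 155], [422, 163], [385, 156], [391, 159], [389, 178], [381, 178], [380, 163], [374, 162], [369, 151]]
far end local 0.0797508541068583 0.05023958246082323
crop fit x,z,pitch [-0.0088  0.1459  0.0537] [[-0.5, 0.2], [-0.3, 1.2], [-0.2, -1.0], [1.2, -0.6]] [[356.8, 148.2], [424.3, 164.0], [421.5, 221.7], [356.1, 201.8]]
```

```bash
python3 - <<'E'
from h import *
import json
s1=json.load(open("s1.json"));p=[.5554,-.2789,-.2345];c,n=np.cos(p[2]),np.sin(p[2])
def loc(u): u=u-[p[0],p[1],0];return np.c_[c*u[:,0]+n*u[:,1],-n*u[:,0]+c*u[:,1]].round(4).tolist()
px=np.array([(136,108),(146,533),(133,90),(140,553),(130,72)])/2.65+[205,60]
for z in (.014,.059,.069): print(z,loc(unproj(px,z,s1)))
print("floor near?",loc(unproj(np.array([(150,505)])/2.65+[205,60],.014,s1)))
print("side lips",proj(W(p,[[.0975,.069,.069],[-.0975,.069,.069],[.0975,.069,.014],[-.0975,.069,.014]]),"side").round(1).tolist())
a=np.load("s7.npy")[185:260,330:450];w=np.load("w7.npy")[70:130,250:380]
v=lambda x,f:cv2.convertScaleAbs(cv2.resize(x,None,fx=f,fy=f,interpolation=cv2.INTER_CUBIC),alpha=1.5)
im1=cv2.imread("pics/w1.png")[80:280,225:285,::-1]
left=cv2.resize(v(im1,3),(180,600));A=v(a,5)[:,:600]
out=np.zeros((600,800,3),np.uint8);out[:,:180]=left;out[:375,190:790]=A;W2=v(w,3.6);out[380:380+216,190:190+W2.shape[1]]=W2[:216]
cv2.imwrite("pics/c8.png",out[:,:,::-1])
E
```

```text
0.014 [[0.0965, 0.0571], [-0.1073, 0.0565], [0.1043, 0.0583], [-0.1182, 0.0598], [0.112, 0.0595]]
0.059 [[0.092, 0.0497], [-0.0917, 0.0492], [0.099, 0.0508], [-0.1015, 0.0522], [0.106, 0.0519]]
0.069 [[0.091, 0.0481], [-0.0883, 0.0475], [0.0979, 0.0491], [-0.0978, 0.0505], [0.1047, 0.0502]]
floor near? [[-0.0924, 0.0541]]
side lips [[345.9, 201.9], [418.0, 228.3], [345.5, 221.4], [415.9, 248.6]]
```

View pics/c8.png

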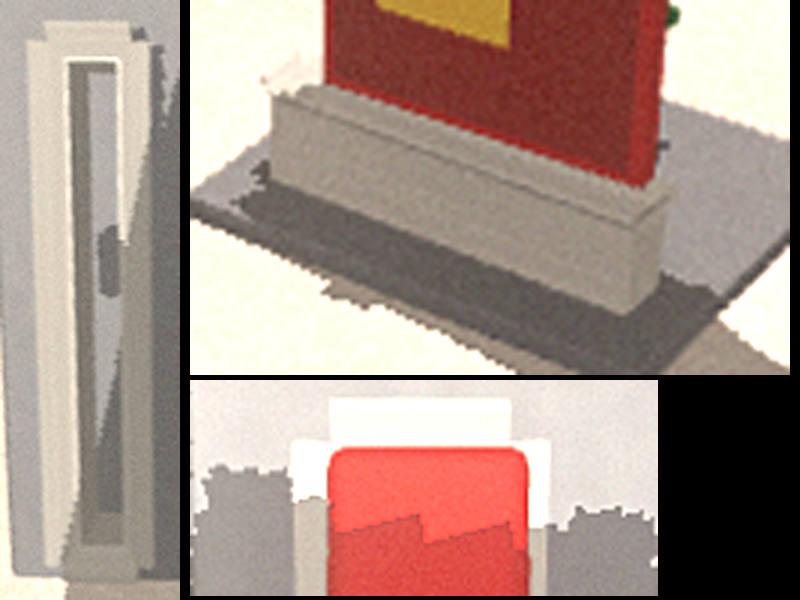

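The slot ends are symmetric about x=0 at ±92 mm, so the slot position estimate holds. The case is 1.5 mm off in y, and after the slip it sits ~9 mm towards −x with ~3° pitch. I'll lift, correct and lower again in steps.

Emit:
{"method": "send_rows", "body": {"travel": [[0,0,-1],[0.6,-0.1,-1],[1.2,-0.15,-1],[1.2,-0.15,0],[1.2,-0.15,0.5],[1.2,-0.15,1],[1.2,-0.15,1]], "twist": [0,0,0,0,0,0,0], "grip": [0.5,0.5,0.5,0.5,0.5,0.5,0.5]}}

```text
time_s: 9.2
position: [0.578, -0.2312, 0.1574]
tool_rot: [-180.0, 0.2, -13.5]
contact_force: [0.1, 1.0, -1.9]
gripper_width: 0.154
gripper_force: 59.1
```

```bash
cat > chk.py <<'E'
from h import *
# case vs lip in the wrist view: mid columns over rows
s=bot.get_state();w=cv2.GaussianBlur(bot.grab_frame("wrist"),(3,9),0).astype(int)
p=[.5554,-.2789,-.2345]
print(np.round(s["position"],4),np.round(s["tool_rot"],2),"F",np.round(s["contact_force"],1),"M",np.round(s["moment"],2))
for r in (130,160,190,220):
    g=w[r,:,1];red=np.where(w[r,250:400,0]>2.2*g[250:400])[0]+250;a,b=red.min(),red.max()
    d=np.diff(g).astype(float);L=a-22+np.argmax(d[a-22:a-3]);R=b+3+np.argmin(d[b+3:b+22])
    print(r,"case",a,b,(a+b)/2,"lip",L+.5,R+.5,(L+R+1)/2)
c=np.where(w[:300,316,0]>2.2*w[:300,316,1])[0];print("far row",c.min())
E
python3 chk.py
```

```text
[ 0.578  -0.2312  0.1574] [-1.7999e+02  1.7000e-01 -1.3480e+01] F [ 0.1  1.  -1.9] M [ 0.06  0.06 -0.04]
130 case 289 343 316.0 lip 279.5 352.5 316.0
160 case 289 342 315.5 lip 280.5 351.5 316.0
190 case 290 342 316.0 lip 280.5 351.5 316.0
220 case 290 341 315.5 lip 281.5 350.5 316.0
far row 90
```

Centred now. Lowering in small steps.

Emit:
{"method": "send_rows", "body": {"travel": [[0,0,0.4],[0,0,0.8],[0,0,1.2],[0,0,1.2]], "twist": [0,0,0,0], "grip": [0.5,0.5,0.5,0.5]}}

```text
time_s: 9.58
position: [0.5786, -0.2313, 0.1464]
tool_rot: [-180.0, 0.1, -13.5]
contact_force: [0.7, 0.3, -0.9]
gripper_width: 0.154
gripper_force: 59.1
```

Emit:
{"method": "send_rows", "body": {"travel": [[0,0,0.6],[0,0,1.2],[0,0,1.8],[0,0,1.8]], "twist": [0,0,0,0], "grip": [0.5,0.5,0.5,0.5]}}

```text
time_s: 9.92
position: [0.5783, -0.2312, 0.1277]
tool_rot: [-180.0, 0.1, -13.5]
contact_force: [-0.9, 0.0, -2.1]
gripper_width: 0.155
gripper_force: 59.1
```

Sliding in freely (far bottom corner ~z 0.034).

Emit:
{"method": "send_rows", "body": {"travel": [[0,0,0.6],[0,0,1.1],[0,0,1.6],[0,0,1.6]], "twist": [0,0,0,0], "grip": [0.5,0.5,0.5,0.5]}}

```text
time_s: 10.25
position: [0.5785, -0.2313, 0.1121]
tool_rot: [-180.0, 0.1, -13.5]
contact_force: [0.2, 0.8, -1.8]
gripper_width: 0.16
gripper_force: 59.1
```

Emit:
{"method": "send_rows", "body": {"travel": [[0,0,0.2],[0,0,0.4],[0,0,0.6],[0,0,0.6]], "twist": [0,0,0,0], "grip": [0.5,0.5,0.5,0.5]}}

```text
time_s: 10.58
position: [0.5778, -0.2318, 0.1093]
tool_rot: [180.0, 0.1, -13.5]
contact_force: [-11.4, 3.2, 21.4]
gripper_width: 0.157
gripper_force: 62.4
```

Floor touched. Releasing to 4 cm and checking.

Emit:
{"method": "send_rows", "body": {"travel": [[0,0,-0.2],[0,0,-0.2],[0,0,-0.2],[0,0,-0.2],[0,0,-0.2],[0,0,-0.2],[0,0,-0.2],[0,0,-0.2]], "twist": [0,0,0,0,0,0,0,0], "grip": [2,4,4,4,4,4,4,4]}}

```text
time_s: 11.25
position: [0.5791, -0.2315, 0.1091]
tool_rot: [-180.0, 0.0, -13.5]
contact_force: [0.0, -0.3, 0.7]
gripper_width: 0.467
gripper_force: 0.0
```

```bash
cat > side.py <<'E'
from h import *
p=[.5554,-.2789,-.2345];g=cv2.GaussianBlur(bot.grab_frame("side"),(3,3),0).astype(int)
m=((g[:,:,0]>1.9*g[:,:,2])&(g[:,:,0]>50)).astype(np.uint8);m[:,:330]=0;m[:,440:]=0;m[:130]=0;m[260:]=0
cn=max(cv2.findContours(cv2.morphologyEx(m,cv2.MORPH_CLOSE,np.ones((5,5))),0,2)[0],key=cv2.contourArea)
print(cv2.approxPolyDP(cn,2.5,True)[:,0].tolist())
print("seated front corners TL TR",proj(W(p,[[.0855,.057,.149],[-.0855,.057,.149],[-.0855,.043,.149]]),"side").round(1).tolist())
print(np.round(bot.get_state()["contact_force"],1),bot.get_state()["gripper_force"])
E
python3 side.py
```

```text
[[353, 171], [353, 204], [416, 226], [421, 192], [387, 179], [376, 179], [381, 183], [381, 201], [373, 203], [370, 189], [364, 186], [362, 172]]
seated front corners TL TR [[353.7, 171.4], [419.0, 193.1], [422.1, 190.6]]
[ 0.8 -0.6  0.5] 0.0
```

The case is seated: corner (353,171) against a predicted (353.7,171.4). Now lifting clear and going over the handle with the fingers shut.

Emit:
{"method": "send_rows", "body": {"travel": [[0,0,-1],[0,0,-3],[0,0,-6],[0,0,-9],[0,0,-12],[0,0,-14],[0,0,-14]], "twist": [0,0,0,0,0,0,0], "grip": [4,4,4,4,4,4,4]}}

```text
time_s: 11.88
position: [0.5809, -0.2324, 0.2551]
tool_rot: [180.0, -0.5, -13.5]
contact_force: [0.2, -0.4, 0.8]
gripper_width: 0.471
gripper_force: 0.0
```

```bash
python3 side.py; python3 - <<'E'
from h import *
p=[.5554,-.2789,-.2345];o=bot.finger_overhang;print(o)
t=W(p,[[.05-.12*np.cos(.6)-.003,-.06,.168+.009+.02+o]])[0];print(t);goto(t,-13.4)
for q in (0,.3,.6,.9): th=.6-q;print(q,W(p,[[.05-.12*np.cos(th)-.003,-.06,.1+.12*np.sin(th)+.009+o]]).round(4))
E
```

```text
[[353, 172], [352, 203], [416, 226], [420, 191], [357, 170]]
seated front corners TL TR [[353.7, 171.4], [419.0, 193.1], [422.1, 190.6]]
[-0.4  0.1 -0.8] 0.0
0.011
[ 0.49084263 -0.32516593  0.208     ]
travel [-6.54, 11.14, 4.43] twist -0.001 pos [0.5802, -0.232, 0.2526] rot [179.97, -0.3, -13.48] F [-0.4, 0.1, -0.8]
0 [[ 0.4908 -0.3252  0.1878]]
0.3 [[ 0.4757 -0.3215  0.1555]]
0.6 [[ 0.4705 -0.3203  0.12  ]]
0.9 [[ 0.4757 -0.3215  0.0845]]
```

Emit:
{"method": "send_rows", "body": {"travel": [[-2,3,0],[-4,6,0],[-5.5,9,0],[-6.5,11.1,0],[-6.5,11.1,0],[-6.5,11.1,2],[-6.5,11.1,4],[-6.5,11.1,4]], "twist": [0,0,0,0,0,0,0,0], "grip": [2,0,0,0,0,0,0,0]}}

```text
time_s: 12.6
position: [0.4882, -0.3227, 0.2056]
tool_rot: [-179.9, 0.4, -13.5]
contact_force: [-0.5, -0.7, -0.2]
gripper_width: -0.003
gripper_force: 0.0
```

```bash
python3 - <<'E'
from h import *
goto([.4908,-.3252,.188],-13.4);s=bot.get_state();print(s["gripper_width"])
im=bot.grab_frame("wrist").astype(int)
m=(im[:,:,0]>130)&(im[:,:,0]>1.6*im[:,:,1])&(im[:,:,2]<.6*im[:,:,1])
n,l,st,ce=cv2.connectedComponentsWithStats(m.astype(np.uint8));i=1+np.argsort(-st[1:,4])[:3];print(st[i].tolist(),ce[i].round(0).tolist())
p=[.5554,-.2789,-.2345]
print("pred handle ends",proj(W(p,[[-.049,-.038,.168],[-.049,-.082,.168],[-.049,-.06,.177]]),"wrist",s).round(0).tolist())
E
```

```text
travel [0.32, 0.19, 1.75] twist -0.001 pos [0.4882, -0.3227, 0.2056] rot [-179.87, 0.35, -13.46] F [-0.5, -0.7, -0.2]
-0.002813691232436242
[[271, 250, 91, 35, 2859], [327, 161, 41, 8, 309], [134, 146, 1, 1, 1]] [[315.0, 267.0], [347.0, 164.0], [134.0, 146.0]]
pred handle ends [[276.0, 268.0], [364.0, 268.0], [320.0, 275.0]]
```

The handle is where predicted (315,267). Pressing along its arc.

Emit:
{"method": "send_rows", "body": {"travel": [[0.2,0,1],[0.2,0,1.75],[-0.3,0,2.5],[-0.7,0,3.3],[-1,0,4.2],[-1.2,0,5],[-1.2,0,5]], "twist": [0,0,0,0,0,0,0], "grip": [0,0,0,0,0,0,0]}}

```text
time_s: 13.23
position: [0.4767, -0.3211, 0.1579]
tool_rot: [-180.0, 0.2, -13.5]
contact_force: [-2.9, 0.5, 4.4]
gripper_width: 0.003
gripper_force: 2.2
```

Emit:
{"method": "send_rows", "body": {"travel": [[-0.2,0,1],[-0.4,0,2],[-0.5,0,3],[-0.5,0,4],[-0.4,0,5],[-0.2,0,6],[0,0,6.7],[0,0,6.7]], "twist": [0,0,0,0,0,0,0,0], "grip": [0,0,0,0,0,0,0,0]}}

```text
time_s: 13.9
position: [0.4779, -0.3215, 0.0912]
tool_rot: [-180.0, 0.1, -13.5]
contact_force: [-2.3, 0.1, 4.8]
gripper_width: -0.003
gripper_force: 2.4
```

```bash
python3 - <<'E'
from h import *
goto([.4757,-.3215,.0845],-13.4);s=bot.get_state();p=[.5554,-.2789,-.2345]
for c in ("scene","side"):
    im=bot.grab_frame(c).astype(int);x0,y0=(190,130) if c=="scene" else (380,130)
    sub=im[y0:y0+110,x0:x0+90];m=(sub[:,:,0]>110)&(sub[:,:,0]>1.7*sub[:,:,1])&(sub[:,:,1]>1.25*sub[:,:,2])
    n,l,st,ce=cv2.connectedComponentsWithStats(m.astype(np.uint8));i=1+np.argsort(-st[1:,4])[:3]
    print(c,[(st[j].tolist(),(ce[j]+[x0,y0]).round(1).tolist()) for j in i], [(np.round(d["at"],1).tolist(),round(d["conf"],2)) for d in bot.look_for(c,"lever_grip")][:2])
    for q in (.7,.8,.9,1.): th=.6-q;print(q,proj(W(p,[[.05-.12*np.cos(th),-.06,.1+.12*np.sin(th)]]),c).round(1).tolist())
E
python3 side.py
```

```text
travel [-0.22, 0.05, 0.67] twist -0.001 pos [0.4779, -0.3215, 0.0912] rot [-179.99, 0.09, -13.48] F [-2.3, 0.1, 4.8]
scene [([64, 48, 3, 4, 4], [255.2, 179.5]), ([58, 55, 2, 2, 3], [248.7, 185.7]), ([41, 71, 3, 2, 3], [232.0, 201.3])] [([188.8, 212.6], 0.58)]
0.7 [[233.0, 171.4]]
0.8 [[233.2, 175.1]]
0.9 [[233.0, 178.9]]
1.0 [[232.6, 182.9]]
side [([46, 65, 14, 11, 72], [431.7, 200.6]), ([35, 53, 4, 3, 6], [416.5, 184.0]), ([4, 50, 1, 1, 1], [384.0, 180.0])] [([187.6, 413.9], 0.91)]
0.7 [[434.7, 193.9]]
0.8 [[433.6, 198.0]]
0.9 [[432.0, 201.9]]
1.0 [[430.0, 205.4]]
[[353, 171], [352, 203], [416, 226], [420, 196], [418, 183], [409, 187], [359, 170]]
seated front corners TL TR [[353.7, 171.4], [419.0, 193.1], [422.1, 190.6]]
[-3.3  0.3  4.4] 2.3162298649549484
```

Lever is at ~0.84–0.86 rad. A final 5 mm brings it to the green mark, then I hold.

Emit:
{"method": "send_rows", "body": {"travel": [[0,0,0.25],[0,0,0.5],[0,0,0.5],[0,0,0.5],[0,0,0.5],[0,0,0.5],[0,0,0.5],[0,0,0.5]], "twist": [0,0,0,0,0,0,0,0], "grip": [0,0,0,0,0,0,0,0]}}

```text
time_s: 14.82
position: [0.4792, -0.3218, 0.0882]
tool_rot: [180.0, -0.1, -13.5]
contact_force: [-1.3, -1.4, 6.8]
gripper_width: -0.001
gripper_force: 3.0
```

```bash
python3 side.py; python3 - <<'E'
from h import *
im=bot.grab_frame("side").astype(int);sub=im[130:240,420:470]
m=(sub[:,:,0]>110)&(sub[:,:,0]>1.7*sub[:,:,1])&(sub[:,:,1]>1.25*sub[:,:,2])
n,l,st,ce=cv2.connectedComponentsWithStats(m.astype(np.uint8));i=1+np.argmax(st[1:,4]);print(st[i],ce[i]+[420,130])
goto([.4757,-.3215,.0845],-13.4)
E
```

```text
[[353, 171], [352, 203], [416, 226], [418, 184], [409, 187], [356, 169]]
seated front corners TL TR [[353.7, 171.4], [419.0, 193.1], [422.1, 190.6]]
[-2.5 -0.2  6.4] 2.9663372498316676
[ 6 66 13 12 72] [431.40277778 201.84722222]
travel [-0.34, 0.05, 0.36] twist -0.001 pos [0.4792, -0.3218, 0.0882] rot [179.97, -0.12, -13.47] F [-1.1, -0.3, 5.6]
```

Emit:
{"method": "send_rows", "body": {"travel": [[0,0,0.1],[0,0,0.1],[0,0,0.1],[0,0,0.1],[0,0,0.1],[0,0,0.1],[0,0,0.1],[0,0,0.1]], "twist": [0,0,0,0,0,0,0,0], "grip": [0,0,0,0,0,0,0,0]}}

```text
time_s: 15.58
position: [0.4794, -0.3218, 0.0872]
tool_rot: [180.0, -0.1, -13.5]
contact_force: [-1.5, -0.5, 6.0]
gripper_width: 0.002
gripper_force: 3.2
```

```bash
python3 -c "
from cell import bot
print(bot.sign_off())"
```

```text
the job is handed in; nothing more can be done
None
```

I handed the job in at about 15.6 s: the red case is standing in the opener's slot and released, and the arm is still pressing the lever at about 0.88–0.9 rad (green mark) with about 6 N; no verdict came back, and the first insertion attempt jammed at about 68 N before I realigned the case.

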